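# Start the dryer timer against the folding-table fence

### The job

Start the countdown for the dryer load on the box-shaped timer: push it by its front plunger until its back rests squarely against the metal fence on the folding table, then, with the fence bracing it, keep the plunger pushed all the way in for a second and let it spring out again. Leave the timer standing flat against the fence, and leave the round timer where it is.

Things in the scene. Friction and masses are not known exactly. Their poses are not given: they have to be found in the camera images.
- timer: Loose box-shaped white timer, 60 mm deep (x) x 120 wide (y) x 52 high, 0.25 kg; screen and dial on top (to 60 mm). Origin: centre of underside; x points from front to back. A grey plunger 32 mm across stands out of the front (-x) face, axis along x, 28 mm above the table, its flat end 48 mm before the origin. Starts 35 to 65 mm short of the fence, back towards it, within 12 degrees of square.
- plunger (a joint): Travel of the box-shaped timer's spring plunger: 0 out, 0.008 m fully in, towards the timer's back. It starts to move at about 1.8 N, takes about 6 N to go fully in, and springs out when let go. On the open table the timer slides away at about 1 to 3 N, before the plunger is fully in.
- fence: Fixed straight smooth aluminium bar on the table, 24 mm thick (its x), 440 mm long (its y), 45 mm high. Origin: centre of its underside; x points away from the robot. The face towards the timers is the plane x = -12 mm in its frame, so the timer's origin is at x = -42 mm when its back touches squarely.
- round_timer: Loose round white timer, 92 mm across, 52 mm high (a knob on top reaches 59 mm), with the same plunger on its robot side; origin: centre of its underside. It stands before the same fence, left or right of the box-shaped one, centres 200 mm or more apart. Not to be used or moved.

How it is judged:
By the outcome, as a careful person would: the job done as asked, in the order asked, and still so for the second after the job is handed in, with the robot touching nothing.
It also fails if it takes over 40 s, if anything falls off the work surface, if the arm or the gripper's body presses on something with over 40 N, if the wrist force passes 120 N, or if a joint passes its speed limit or range.

### The arm

A 7-joint arm with a two-finger parallel gripper is mounted at the origin on the work surface. World frame = base frame: x ahead of the robot, y to its left, z up, the work surface at z = 0. Lengths are in m, angles in rad, forces in N, time in s.
With the tool pointing down it reaches from about 0.4 to 0.875 m from the base axis. Payload 19.3 kg.
Tool frame: the origin (TCP) lies between the finger pads; the fingertips stand 17 mm ahead of it and the grasp point (between the pads) lies 2 mm behind it (bot.tips_ahead is the z of the fingertips in the tool frame, in m); z points along the fingers, y is the direction in which the jaws open and shut (so a half turn about z gives the same grasp; the last joint's range is limited). The gripper opens to 85 mm and grips with 20 to 120 N. Pads are 22 mm wide; open, the fingers measure 114 mm over their backs; the gripper's body (76 mm by 85 mm) begins 54 mm behind the grasp point. The pads swing forward as they close: fully open they stand 13 mm farther back than shut.
Start: joints at [-1.185, 0.521, -0.036, 1.599, 0.021, 1.021, -0.113], TCP at [0.275, 0.561, 0.248] pointing down, gripper open.
Joint ranges: [-2.91, 2.91], [-0.3, 2.13], [-1.5, 1.42], [0.17, 2.43], [-1.26, 4.41], [0.16, 1.93], [-2.52, 2.52]. Speed limits (rad/s): [1.89, 1.89, 2.39, 2.39, 3.01, 3.01, 3.01].

### API

Orientations are given as [roll, pitch, yaw] about the fixed x, y, z axes, in that order (R = Rz(yaw) Ry(pitch) Rx(roll)).
In Python, from workcell import telemetry, cams, job, bot gives the robot as it stands.
- The arm moves only by the tool arm_command, never from a script. Its argument "deltas" is a list of rows, each a list of 7 numbers: the opening, from -1 (shut) to 1 (fully open), so that 0 is half open, then the shift along the tool's x, y, z normalised to -1 to 1, where 1 is 150 mm, then the turn, a rotation vector about the tool's x, y, z normalised to -1 to 1, where 1 is 45 degrees. In form: [[hand, tx, ty, tz, rx, ry, rz], ...]. A call has 1 to 8 rows; each row is the pose to reach, as a shift and turn from the pose commanded when the call began, along the tool's axes at that moment; what a row does not reach only later rows make up. A row lasts 1/8 s, in which the tool goes at most 62.5 mm and 10.7 degrees, less where a joint would pass 70% of its speed; a pose out of reach is approached as far as the arm can. A call with a number of a shift or a turn outside -1 to 1 is refused whole. A call with a gripper value outside its range is refused whole. The fingers move at their own pace and stop on an object; "newtons" is the grip in N (left out, the last holds). Time passes only in rows, so rows that repeat a pose let the fingers close. It gives the time, the measured TCP pose, the force and the opening at its end, in the units of the state.
- telemetry.observe(): the state, without advancing time (a new reading comes with each control period).
- cams.grab_frame(name): name is "scene" or "side" or "wrist"; returns the picture (420x560x3 uint8, blue, green, red); there is no depth.
- cams.get_calibration(name): a dict with "fx", "fy", "cx", "cy" (pixels), "R" (3x3) and "t" (3): a world point X has camera coordinates R X + t. Camera axes: x right, y down, z forward; pixel columns grow to the right and rows downward; lengths in m; the calibration is good to about 2 mm. A picture is of the moment at which its call begins: read the wrist's pose just before it. get_calibration takes no time and is no camera call; for the wrist camera it gives the pose at the moment of the call.
- job.job_done(): hands the job in, once; it reports no verdict.
The state is a dict: "clock": time; "qpos": joint angles; "qd": joint speeds; "joint_efforts": joint torques, N m; "position": TCP position; "tool_rot": TCP orientation; "force": force on the tool from outside, world axes, zero at the start; "moment": the same for the moment, N m; "grip_width": finger opening in m.
Only numpy, scipy, OpenCV 4.12 (cv2) and the standard library are available. Lean on these libraries where they do the work, as an engineer would, in place of code of your own. Each camera call takes 0.05 s, during which the arm holds its last target.

## Working session

There is one attempt and no reset: what is moved stays moved. The work goes in short steps, Python scripts to look and compute and a tool call to move; the robot and the scene stay as the last step left them, time stands still between calls to the robot, and variables do not carry over. Pictures are saved under pics/ and viewed, and the job is handed in when it is done.

Besides the shell and the picture viewer there is one more tool, called after "Request:" by a JSON object that holds its "name" and its "arguments". arm_command: Moves the arm, as the interface text tells. Its arguments: {"type":"object","properties":{"deltas":{"type":"array","items":{"type":"array","items":{"type":"number"}}},"newtons":{"type":"number"}},"required":["deltas"]}

```bash
mkdir -p pics; ls
python3 - <<'E'
from workcell import telemetry, cams, job, bot
import cv2
print(telemetry.observe(), bot.tips_ahead)
for n in ["scene","side"]:
    cv2.imwrite(f"pics/{n}0.png",cams.grab_frame(n)); print(cams.get_calibration(n))
E
```

```text
pics
{'clock': 0.0, 'qpos': array([-1.18519587,  0.52204071, -0.03631312,  1.60002503,  0.02118647,
        1.02113143, -0.11279508]), 'qd': array([-5.31768454e-05, -6.08522706e-04,  7.15774099e-04,  1.40633433e-03,
        1.98356812e-04, -2.08990217e-03, -6.22276582e-04]), 'joint_efforts': array([-1.97088055e-03, -9.27122211e+01,  1.97893001e+00, -3.69946682e+01,
        1.78202474e-02,  8.32996331e-03,  1.02536177e-05]), 'position': array([0.27500097, 0.56086711, 0.24770316]), 'tool_rot': array([-3.14037563e+00,  8.47942442e-05,  2.68576805e+00]), 'force': array([ 0.05838046, -0.23288886, -0.52084518]), 'moment': array([0.00812978, 0.00984782, 0.03456514]), 'grip_width': 0.08557963692313836} 0.017
{'fx': 522.84179638538, 'fy': 522.84179638538, 'cx': 273.6042315510417, 'cy': 208.96103643623738, 'R': array([[ 0.01715791,  0.99981608,  0.00856787],
       [ 0.79318974, -0.00839391, -0.60891673],
       [-0.60873282,  0.01724369, -0.79318788]]), 't': array([-0.00729052, -0.44182512,  1.35617145])}
{'fx': 498.1996591882774, 'fy': 498.1996591882774, 'cx': 277.27120224683284, 'cy': 209.64867147288314, 'R': array([[ 0.97672026, -0.21365884, -0.01916854],
       [-0.17784585, -0.7565475 , -0.62929066],
       [ 0.1199516 ,  0.61804998, -0.77693361]]), 't': array([-0.59216936,  0.1538239 ,  0.8105789 ])}
```

View pics/scene0.png

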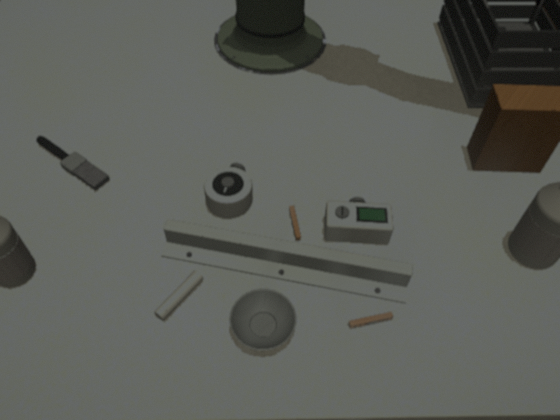

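View pics/side0.png

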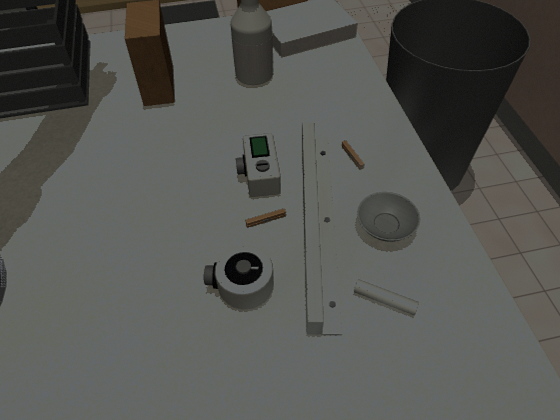

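Run:
```python
import cv2
a=cv2.imread("pics/scene0.png"); b=cv2.imread("pics/side0.png")
def crop(im,x,y,w,h,s,n):
    c=im[y:y+h,x:x+w]; c=cv2.convertScaleAbs(c,alpha=1.6,beta=15)
    cv2.imwrite(n,cv2.resize(c,None,fx=s,fy=s,interpolation=cv2.INTER_CUBIC))
crop(a,300,185,130,95,6,"pics/s_t.png")
crop(a,150,185,270,120,2.9,"pics/s_f.png")
crop(b,220,115,120,95,6,"pics/d_t.png")
crop(b,190,110,160,230,2.6,"pics/d_f.png")
```

```text
(no output)
```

View pics/s_t.png

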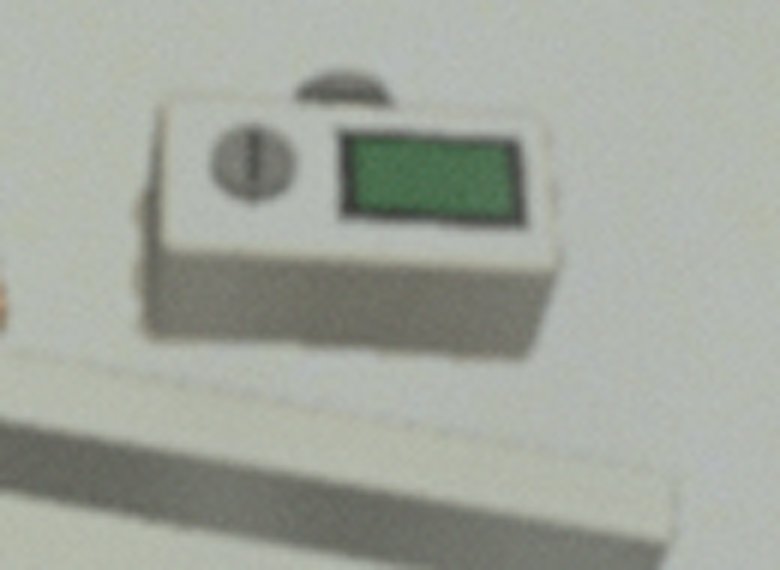

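View pics/s_f.png

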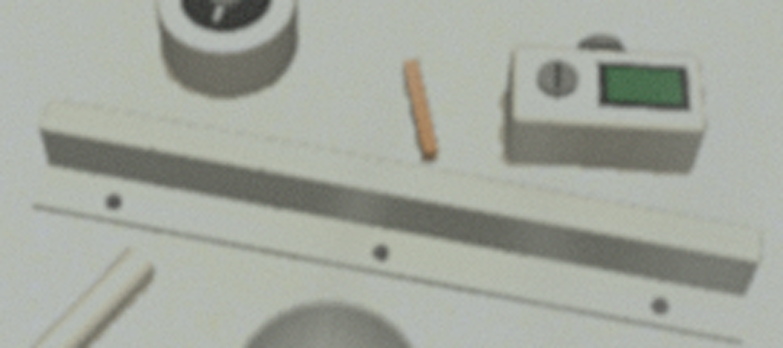

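View pics/d_t.png

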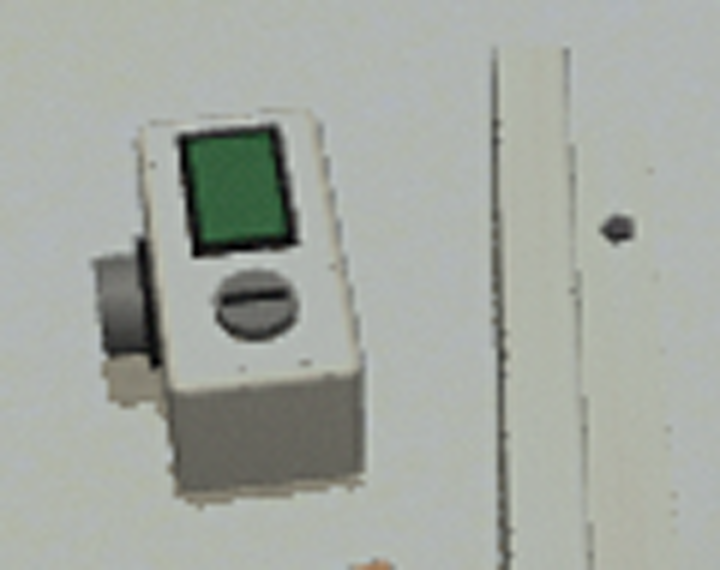

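View pics/d_f.png

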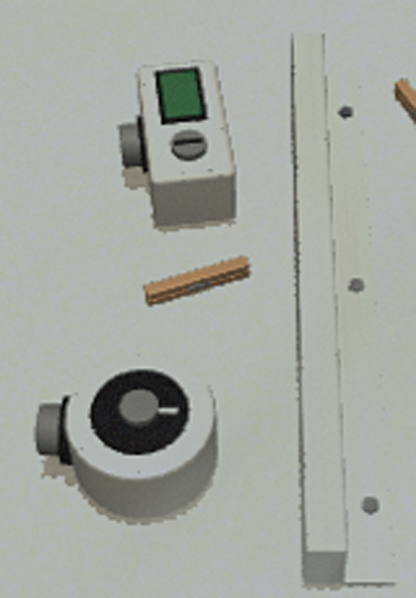

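```bash
cat > h.py <<'E'
import numpy as np, cv2
from scipy.optimize import least_squares
from workcell import telemetry, cams, job, bot
def proj(c,X):
    p=np.asarray(X)@np.array(c["R"]).T+c["t"]; return np.c_[c["fx"]*p[:,0]/p[:,2]+c["cx"],c["fy"]*p[:,1]/p[:,2]+c["cy"]]
def T(p,P):
    c,s=np.cos(p[2]),np.sin(p[2]); P=np.asarray(P,float)
    return np.c_[p[0]+c*P[:,0]-s*P[:,1],p[1]+s*P[:,0]+c*P[:,1],P[:,2]]
def fit(obs,p0,names):
    cal={n:cams.get_calibration(n) for n in names}
    f=lambda p:np.concatenate([(proj(cal[n],T(p,P))-uv).ravel() for n,P,uv in obs])
    r=least_squares(f,p0,loss="soft_l1"); 
    return r.x,r.fun.reshape(-1,2)
def un(uv,x0,y0,s): return (np.asarray(uv,float)+.5)/s-.5+[x0,y0]
E
python3 - <<'E'
from h import *
np.set_printoptions(precision=4,suppress=True)
a,b,h=30,60,52
t=[("scene",np.array([[a,-b,h],[a,b,h],[-a,-b,h],[-a,b,h],[a,-b,0],[a,b,0]])/1e3,un([[165,252],[560,268],[167,95],[550,118],[148,335],[528,358]],300,185,6)),
("side",np.array([[-a,b,h],[a,b,h],[a,-b,h],[-a,-b,h],[-a,-b,0],[a,-b,0]])/1e3,un([[138,125],[316,108],[362,375],[172,392],[178,497],[364,487]],220,115,6))]
f=[("scene",np.array([[12,-220,45],[12,220,45],[12,-220,0],[12,220,0],[-12,-220,45],[-12,220,45]])/1e3,un([[41,130],[757,262],[50,163],[745,295],[50,100],[762,230]],150,185,2.9)),
("side",np.array([[-12,220,45],[12,220,45],[-12,-220,45],[12,-220,45],[-12,-220,0],[12,-220,0]])/1e3,un([[292,34],[323,33],[302,549],[346,550],[304,585],[345,585]],190,110,2.6))]
pt=[];
for n,o in (("timer",t),("fence",f)):
    for sel in (["scene","side"],["scene"],["side"]):
        p,r=fit([q for q in o if q[0] in sel],[.55,.1,0],["scene","side"])
        print(n,sel,p[:2],np.degrees(p[2])); 
        if len(sel)==2: print(r.T); pt.append(p)
d=pt[0]-pt[1]; c,s=np.cos(pt[1][2]),np.sin(pt[1][2])
print("timer in fence",c*d[0]+s*d[1],-s*d[0]+c*d[1],np.degrees(d[2]))
E
```

```text
timer ['scene', 'side'] [0.6088 0.1523] -5.3476173653976415
[[-0.8405  1.1269 -0.6902  0.712  -0.4796  1.0855 -0.1957  0.6399  0.6779
  -0.6801  0.128   0.7292]
 [-1.9441 -0.0896 -1.999  -1.6117  0.5836  1.159  -0.1964 -0.3415 -0.2492
   0.3296  1.4708 -0.2018]]
timer ['scene'] [0.6104 0.1517] -4.33807351679529
timer ['side'] [0.6085 0.1526] -5.531693095075773
fence ['scene', 'side'] [0.6711 0.0165] -13.22038311179113
[[-0.3888  1.9709  0.3635  0.4561  0.9852  0.9958  0.2206  0.2126  1.2293
   0.7579 -0.3422 -0.4146]
 [-1.3827 -0.3428  1.3362  1.3887 -1.5922 -1.2465 -1.023  -0.6913  1.4291
   1.1339  0.9092  1.0048]]
fence ['scene'] [0.672  0.0153] -13.104082567578303
fence ['side'] [0.6711 0.018 ] -13.222626494933019
timer in fence -0.0917103174248102 0.11790292113459154 7.872765746393488
```

Run:
```python
from h import *
np.set_printoptions(precision=4,suppress=True)
cs,cd=cams.get_calibration("scene"),cams.get_calibration("side")
def P(c): 
    K=np.array([[c["fx"],0,c["cx"]],[0,c["fy"],c["cy"]],[0,0,1]]); return K@np.c_[c["R"],c["t"]]
def ground(c,uv,z=0):
    R=np.array(c["R"]);C=-R.T@c["t"];d=R.T@np.array([(uv[0]-c["cx"])/c["fx"],(uv[1]-c["cy"])/c["fy"],1]);return C+d*(z-C[2])/d[2]
print("block base", ground(cs,(470,168)),ground(cs,(545,170)), ground(cd,(143,103)),ground(cd,(173,101)))
for z in (.1,.15,.2): print(z,"block top", ground(cs,(493,88),z),ground(cs,(487,108),z), ground(cd,(128,10),z),ground(cd,(160,2),z))
print("crate base", ground(cs,(475,105)), ground(cd,(88,105)))
print("bottle",ground(cs,(535,265)),ground(cd,(253,82)))
print("stick",ground(cs,(292,207)),ground(cs,(299,238)))
f=np.array([.6711,.0165,np.radians(-13.22)])
W=T(f,np.array([[-.175,.113,0],[-.1393,.1113,.028],[-.093,.115,0]])); print(W)
print(T(f,[[-.042,.1175,0]]))
```

```text
block base [0.454  0.4078 0.    ] [0.461  0.5628 0.    ] [0.3904 0.4292 0.    ] [0.4571 0.4202 0.    ]
0.1 block top [0.3209 0.4582 0.1   ] [0.3823 0.4291 0.1   ] [0.3883 0.6568 0.1   ] [0.4653 0.6752 0.1   ]
0.15 block top [0.3814 0.4243 0.15  ] [0.4385 0.3974 0.15  ] [0.3981 0.5618 0.15  ] [0.4688 0.5788 0.15  ]
0.2 block top [0.4419 0.3905 0.2   ] [0.4947 0.3656 0.2   ] [0.4078 0.4669 0.2   ] [0.4723 0.4823 0.2   ]
crate base [0.2596 0.4675 0.    ] [0.2687 0.4517 0.    ]
bottle [0.6896 0.4677 0.    ] [0.6457 0.4455 0.    ]
stick [0.5526 0.0337 0.    ] [0.6258 0.044  0.    ]
[[0.5266 0.1665 0.    ]
 [0.5609 0.1567 0.028 ]
 [0.6069 0.1497 0.    ]]
[[0.6571 0.1405 0.    ]]
```

Request:
{"name": "arm_command", "arguments": {"deltas": [[-1,-0.2,-0.15,-0.4,0,0,0],[-1,-0.6,-0.4,-0.5,0,0,0],[-1,-0.9,-0.7,-0.5,0,0,0],[-1,-1,-0.9,-0.5,0,0,0],[-1,-1,-0.9,-0.5,0,0,0]]}}

```text
clock: 0.72
position: [0.3515, 0.3707, 0.3238]
tool_rot: [-3.141, 0.001, 2.681]
force: [0.5, 0.7, 0.3]
grip_width: -0.0001
```

Request:
{"name": "arm_command", "arguments": {"deltas": [[-1,-0.35,-0.15,0,0,0,0],[-1,-0.7,-0.3,0,0,0,0],[-1,-1,-0.4,0.2,0,0,-0.2],[-1,-1,-0.4,0.2,0,0,-0.287],[-1,-1,-0.4,0.2,0,0,-0.287]]}}

```text
clock: 1.35
position: [0.4586, 0.2545, 0.2929]
tool_rot: [-3.141, -0.001, 2.911]
force: [-0.4, 0.4, 0.1]
grip_width: 0.0003
```

Request:
{"name": "arm_command", "arguments": {"deltas": [[-1,-0.3,-0.25,0.3,0,0,0],[-1,-0.5,-0.47,0.7,0,0,0],[-1,-0.57,-0.47,1,0,0,0],[-1,-0.57,-0.47,1,0,0,0],[-1,-0.57,-0.47,1,0,0,0]]}}

```text
clock: 1.98
position: [0.5259, 0.1673, 0.1444]
tool_rot: [3.141, 0.0, 2.912]
force: [-0.9, 0.2, 0.2]
grip_width: 0.0001
```

Run:
```python
from h import *
for n in ("side","wrist"): 
    im=cv2.convertScaleAbs(cams.grab_frame(n),alpha=1.5,beta=10); cv2.imwrite(f"pics/{n}1.png",im)
cv2.imwrite("pics/side1c.png",cv2.resize(cv2.imread("pics/side1.png")[80:230,170:370],None,fx=4,fy=4,interpolation=cv2.INTER_CUBIC))
```

```text
(no output)
```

View pics/wrist1.png

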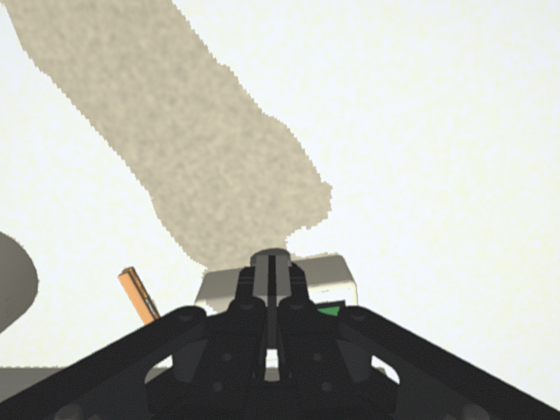

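View pics/side1c.png

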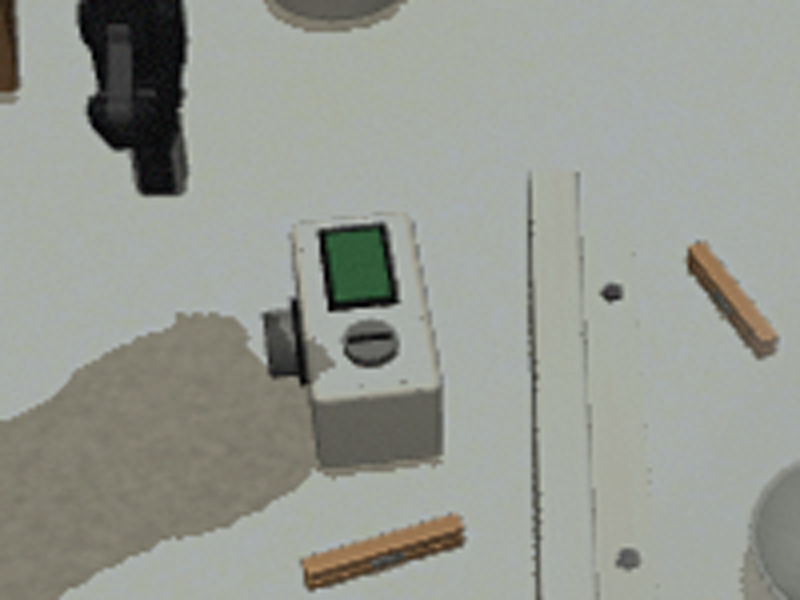

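Request:
{"name": "arm_command", "arguments": {"deltas": [[-1,0,0,0.3,0,0,0],[-1,0,0,0.6,0,0,0],[-1,0,0,0.77,0,0,0],[-1,0,0,0.77,0,0,0],[-1,0,0,0.77,0,0,0]]}}

```text
clock: 2.7
position: [0.5267, 0.1666, 0.0297]
tool_rot: [3.14, 0.002, 2.911]
force: [-0.2, 0.7, -0.9]
grip_width: -0.0001
```

```bash
cat > look.py <<'E'
import sys
from h import *
k=sys.argv[1]
s=telemetry.observe(); f=np.array([.6711,.0165,np.radians(-13.22)]); d=s["position"]-[f[0],f[1],0]; c,sn=np.cos(f[2]),np.sin(f[2])
print("clock",s["clock"],"tcp in fence",c*d[0]+sn*d[1],-sn*d[0]+c*d[1],d[2],"force n",c*s["force"][0]+sn*s["force"][1],s["force"])
im=cv2.convertScaleAbs(cams.grab_frame("side"),alpha=1.5,beta=10); cv2.imwrite(f"pics/side{k}.png",im)
cv2.imwrite(f"pics/side{k}c.png",cv2.resize(im[100:230,200:360],None,fx=4.5,fy=4.5,interpolation=cv2.INTER_CUBIC))
im=cv2.convertScaleAbs(cams.grab_frame("scene"),alpha=1.5,beta=10); cv2.imwrite(f"pics/scene{k}.png",im)
cv2.imwrite(f"pics/scene{k}c.png",cv2.resize(im[165:295,270:430],None,fx=4.5,fy=4.5,interpolation=cv2.INTER_CUBIC))
E
python3 look.py 2
```

```text
clock 2.7 tcp in fence -0.17494248219937658 0.1131374450258806 0.029749341104254902 force n -0.3937141178395226 [-0.24478622  0.67958575 -0.85078317]
```

View pics/side2c.png

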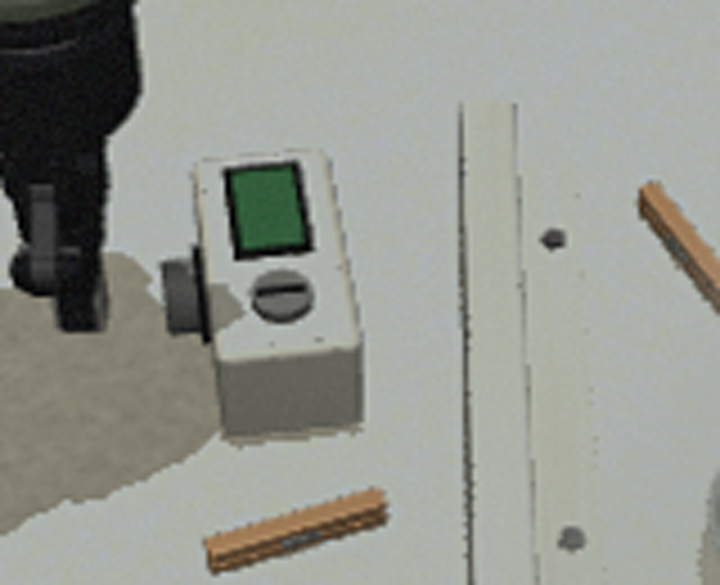

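View pics/scene2c.png

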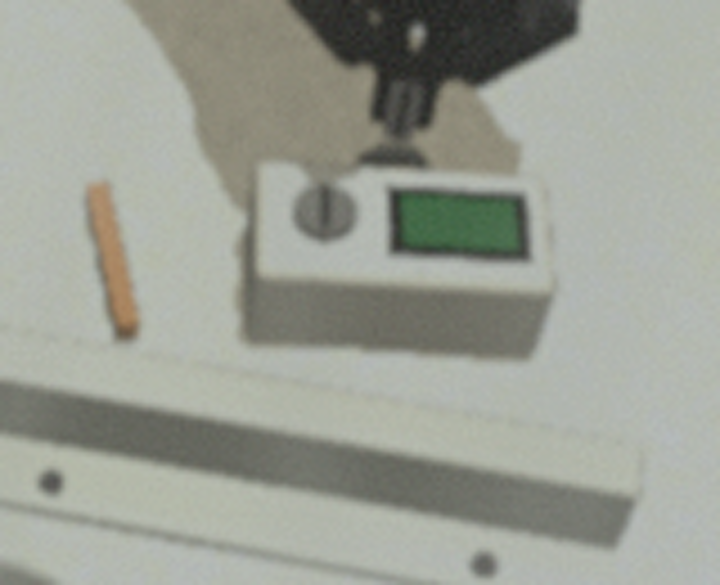

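Request:
{"name": "arm_command", "arguments": {"deltas": [[-1,-0.04,0,0,0,0,0],[-1,-0.07,0,0,0,0,0],[-1,-0.1,0,0,0,0,0],[-1,-0.12,0,0,0,0,0],[-1,-0.14,0,0,0,0,0],[-1,-0.16,0,0,0,0,0],[-1,-0.18,0,0,0,0,0],[-1,-0.2,0,0,0,0,0]]}}

```text
clock: 3.8
position: [0.5549, 0.159, 0.0277]
tool_rot: [-3.141, -0.0, 2.911]
force: [-1.1, 0.7, 0.8]
grip_width: -0.0002
```

Request:
{"name": "arm_command", "arguments": {"deltas": [[-1,-0.016,0,0,0,0,0],[-1,-0.032,0,0,0,0,0],[-1,-0.048,0,0,0,0,0],[-1,-0.064,0,0,0,0,0],[-1,-0.08,0,0,0,0,0],[-1,-0.096,0,0,0,0,0],[-1,-0.11,0,0,0,0,0],[-1,-0.12,0,0,0,0,0]]}}

```text
clock: 4.8
position: [0.5727, 0.1548, 0.0278]
tool_rot: [-3.142, 0.0, 2.911]
force: [-0.5, 1.1, -0.2]
grip_width: -0.0004
```

```bash
python3 look.py 3
```

```text
clock 4.8 tcp in fence -0.12745939244354693 0.11213839739666721 0.027796048746419343 force n -0.7289784121726641 [-0.484712    1.12427702 -0.2246735 ]
```

View pics/side3c.png

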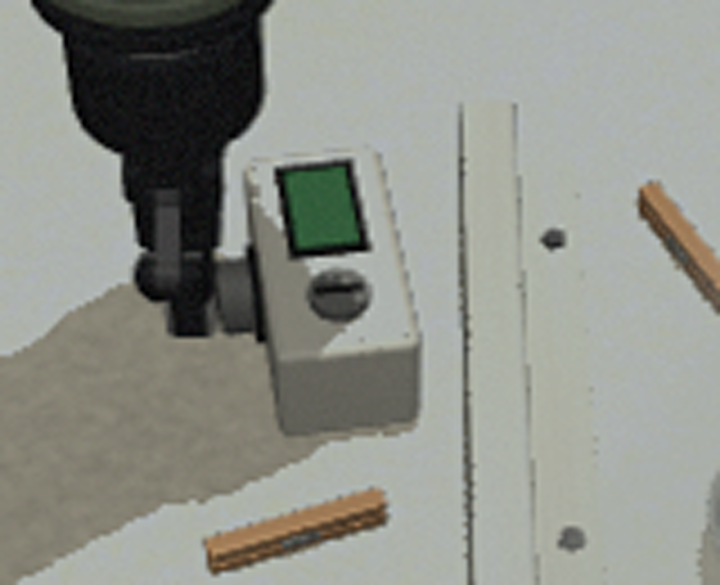

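View pics/scene3c.png

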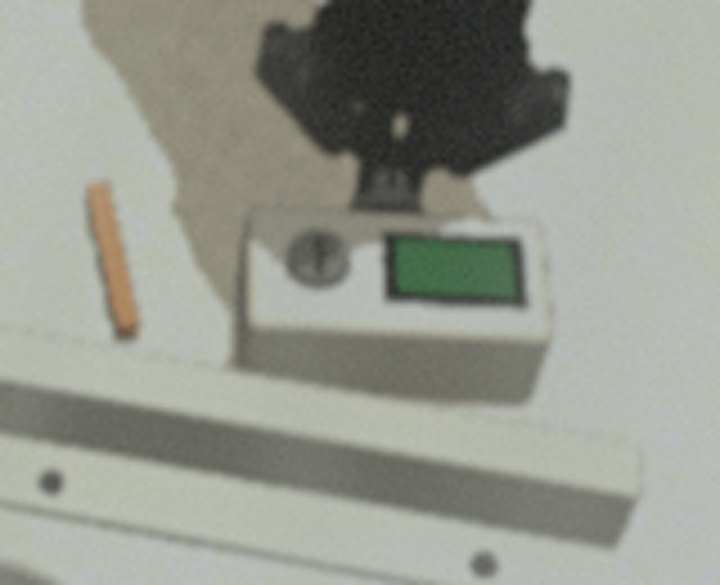

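Request:
{"name": "arm_command", "arguments": {"deltas": [[-1,-0.016,0,0,0,0,0],[-1,-0.03,0,0,0,0,0],[-1,-0.044,0,0,0,0,0],[-1,-0.058,0,0,0,0,0],[-1,-0.07,0,0,0,0,0],[-1,-0.08,0,0,0,0,0],[-1,-0.09,0,0,0,0,0],[-1,-0.1,0,0,0,0,0]]}}

```text
clock: 5.9
position: [0.5872, 0.1514, 0.0278]
tool_rot: [3.142, -0.0, 2.911]
force: [-2.4, 0.4, 0.2]
grip_width: 0.0003
```

```bash
python3 look.py 4
```

```text
clock 5.9 tcp in fence -0.11252251758115796 0.11217664114781088 0.027803355264363963 force n -2.3745211929655134 [-2.35513482  0.3576861   0.1681776 ]
```

View pics/side4c.png

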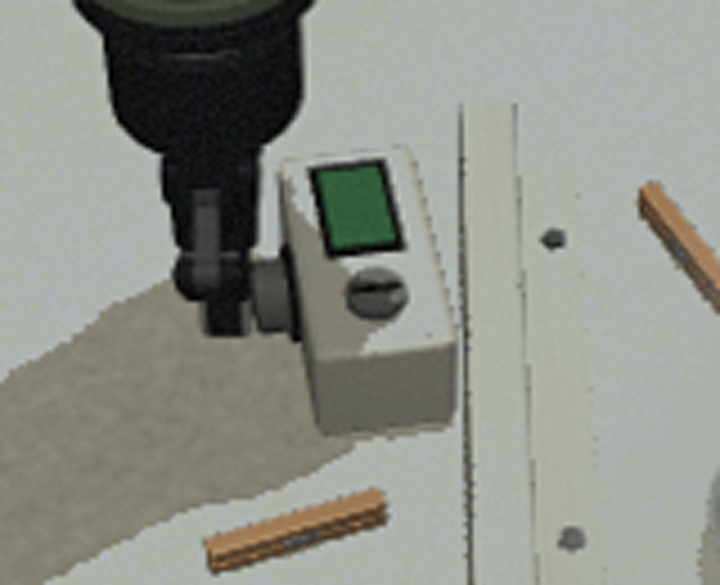

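View pics/scene4c.png

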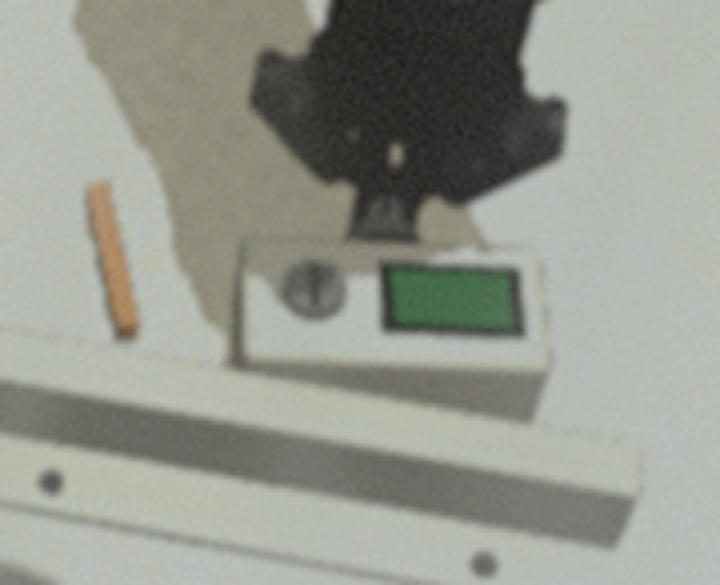

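Request:
{"name": "arm_command", "arguments": {"deltas": [[-1,-0.01,0,0,0,0,0],[-1,-0.02,0,0,0,0,0],[-1,-0.03,0,0,0,0,0],[-1,-0.04,0,0,0,0,0],[-1,-0.048,0,0,0,0,0],[-1,-0.056,0,0,0,0,0],[-1,-0.063,0,0,0,0,0],[-1,-0.07,0,0,0,0,0]]}}

```text
clock: 7.0
position: [0.5974, 0.1491, 0.0278]
tool_rot: [-3.142, -0.0, 2.911]
force: [-2.6, 1.7, 0.4]
grip_width: -0.0006
```

```bash
python3 look.py 5
```

```text
clock 7.0 tcp in fence -0.1020703919215867 0.11221943405639802 0.027781383745092196 force n -2.876420122024988 [-2.55788274  1.68928377  0.39239186]
```

View pics/side5c.png

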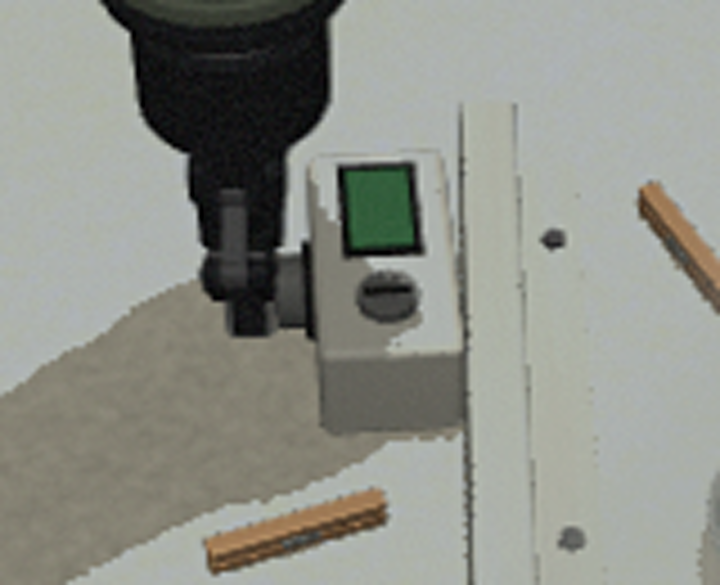

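View pics/scene5c.png

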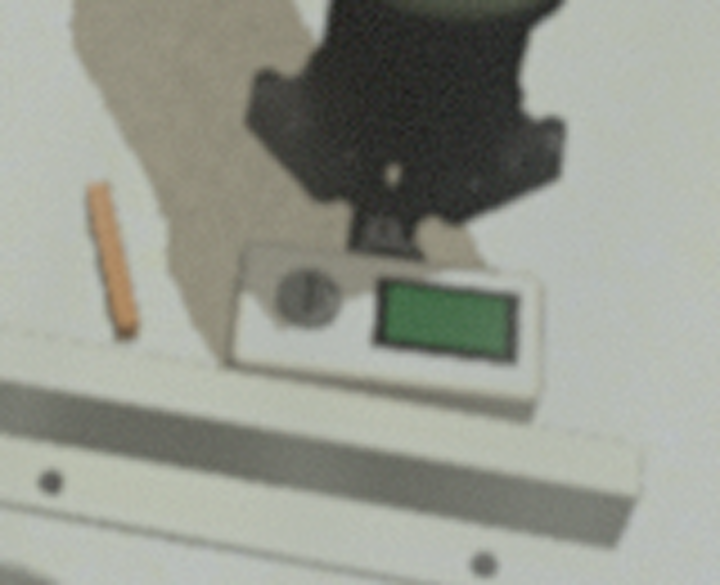

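Request:
{"name": "arm_command", "arguments": {"deltas": [[-1,-0.007,0,0,0,0,0],[-1,-0.013,0,0,0,0,0],[-1,-0.02,0,0,0,0,0],[-1,-0.026,0,0,0,0,0],[-1,-0.033,0,0,0,0,0],[-1,-0.033,0,0,0,0,0]]}}

```text
clock: 7.85
position: [0.6022, 0.148, 0.0278]
tool_rot: [3.142, -0.0, 2.911]
force: [-3.1, 1.8, 0.8]
grip_width: 0.0001
```

```bash
python3 look.py 6
```

```text
clock 7.85 tcp in fence -0.09715178913282083 0.11222127767597168 0.027795375646748978 force n -3.403343259343412 [-3.07802066  1.77922765  0.82324489]
```

View pics/side6c.png

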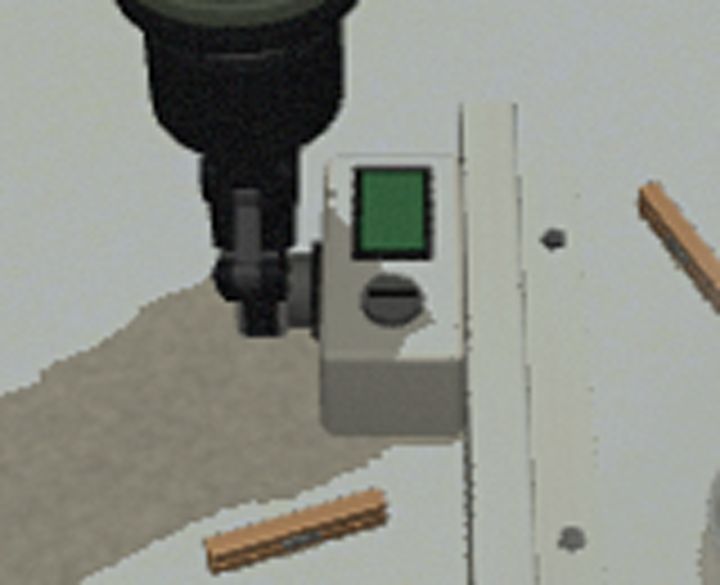

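View pics/scene6c.png

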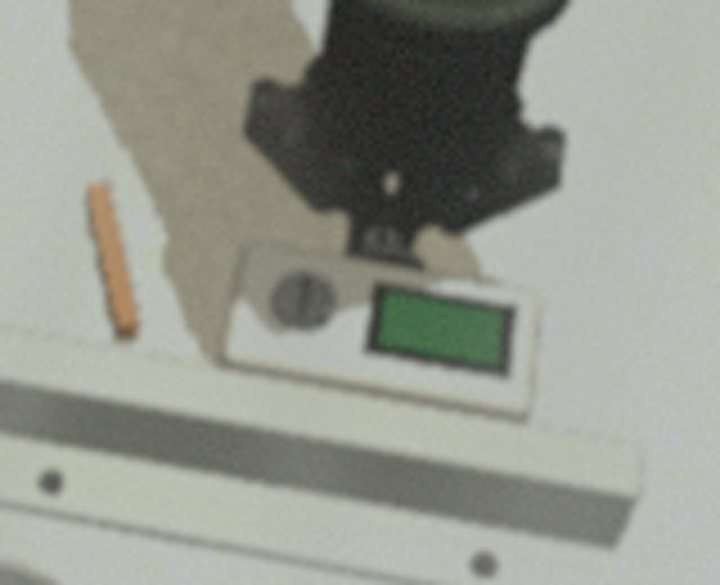

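Request:
{"name": "arm_command", "arguments": {"deltas": [[-1,-0.004,0,0,0,0,0],[-1,-0.008,0,0,0,0,0],[-1,-0.012,0,0,0,0,0],[-1,-0.015,0,0,0,0,0],[-1,-0.015,0,0,0,0,0]]}}

```text
clock: 8.57
position: [0.6043, 0.1475, 0.0278]
tool_rot: [-3.142, -0.0, 2.911]
force: [-4.3, 2.2, 1.1]
grip_width: 0.0
```

```bash
python3 look.py 7
```

```text
clock 8.575 tcp in fence -0.09494986920110729 0.11222630916738038 0.02778182294903931 force n -4.737460803903794 [-4.34131793  2.23529666  1.1068448 ]
```

View pics/side7c.png

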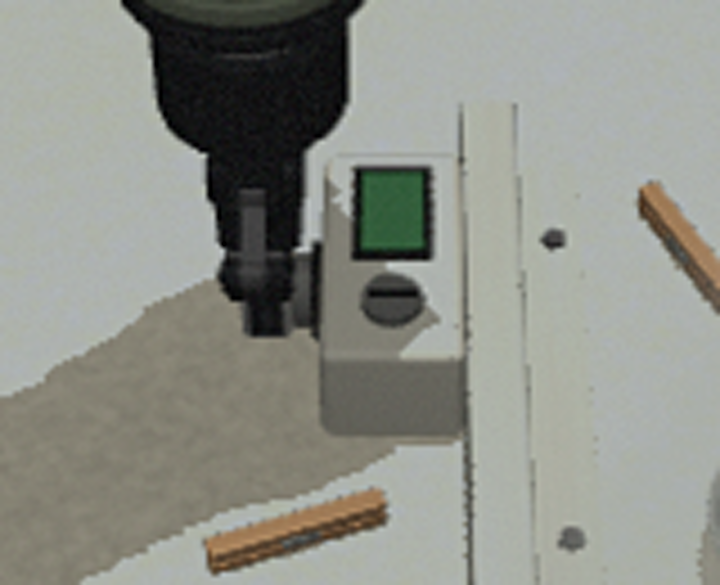

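View pics/scene7c.png

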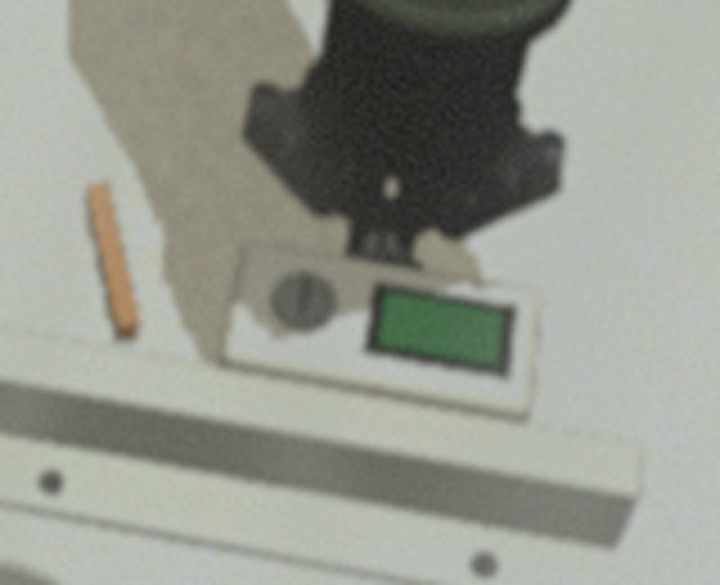

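Request:
{"name": "arm_command", "arguments": {"deltas": [[-1,-0.006,0,0,0,0,0],[-1,-0.012,0,0,0,0,0],[-1,-0.018,0,0,0,0,0],[-1,-0.018,0,0,0,0,0]]}}

```text
clock: 9.18
position: [0.6067, 0.1469, 0.0278]
tool_rot: [-3.141, -0.001, 2.911]
force: [-5.8, 2.5, 3.0]
grip_width: 0.0001
```

Request:
{"name": "arm_command", "arguments": {"deltas": [[-1,-0.005,0,0,0,0,0],[-1,-0.01,0,0,0,0,0],[-1,-0.01,0,0,0,0,0]]}}

```text
clock: 9.55
position: [0.6069, 0.1468, 0.0275]
tool_rot: [-3.141, -0.003, 2.912]
force: [-14.7, 3.5, 7.2]
grip_width: -0.0
```

Request:
{"name": "arm_command", "arguments": {"deltas": [[-1,0,0,0,0,0,0],[-1,0,0,0,0,0,0],[-1,0,0,0,0,0,0],[-1,0,0,0,0,0,0],[-1,0,0,0,0,0,0],[-1,0,0,0,0,0,0],[-1,0,0,0,0,0,0],[-1,0,0,0,0,0,0]]}}

```text
clock: 10.55
position: [0.6069, 0.1468, 0.0275]
tool_rot: [-3.141, -0.003, 2.912]
force: [-13.0, 4.1, 6.1]
grip_width: -0.0
```

```bash
python3 look.py 8
```

```text
clock 10.55 tcp in fence -0.09232814159193797 0.11216095420249572 0.02754130521426748 force n -13.552016159775814 [-12.95037232   4.13151876   6.09997134]
```

View pics/side8c.png

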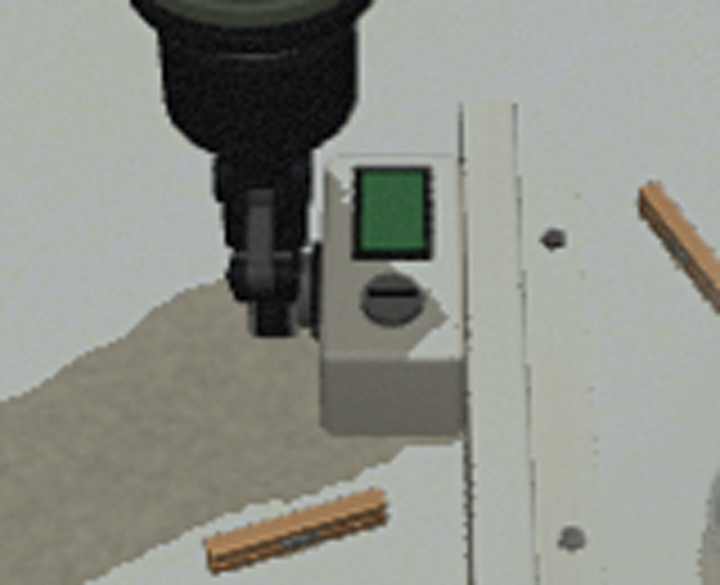

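Request:
{"name": "arm_command", "arguments": {"deltas": [[-1,0,0,0,0,0,0],[-1,0,0,0,0,0,0],[-1,0,0,0,0,0,0],[-1,0,0,0,0,0,0]]}}

```text
clock: 11.15
position: [0.6068, 0.1468, 0.0275]
tool_rot: [-3.141, -0.003, 2.912]
force: [-13.4, 4.0, 6.5]
grip_width: 0.0001
```

Request:
{"name": "arm_command", "arguments": {"deltas": [[-1,0.012,0,0,0,0,0],[-1,0.025,0,0,0,0,0],[-1,0.038,0,0,0,0,0],[-1,0.05,0,0,0,0,0],[-1,0.065,0,0,0,0,0],[-1,0.085,0,0,0,0,0],[-1,0.12,0,0,0,0,0],[-1,0.2,0,0,0,0,0]]}}

```text
clock: 12.15
position: [0.579, 0.1532, 0.0279]
tool_rot: [3.141, 0.001, 2.911]
force: [0.4, -0.9, 0.4]
grip_width: -0.0
```

Request:
{"name": "arm_command", "arguments": {"deltas": [[-1,0.2,0,0,0,0,0],[-1,0.4,0,-0.1,0,0,0],[-1,0.5,0,-0.4,0,0,0],[-1,0.5,0,-0.8,0,0,0],[-1,0.5,0,-1,0,0,0],[-1,0.5,0,-1,0,0,0]]}}

```text
clock: 12.9
position: [0.5066, 0.171, 0.18]
tool_rot: [3.139, 0.003, 2.911]
force: [0.2, -0.5, -0.9]
grip_width: -0.0001
```

```bash
python3 look.py 9
```

```text
clock 12.9 tcp in fence -0.19547034545310146 0.11279344319943457 0.17999159432371464 force n 0.3287962354063233 [ 0.21647918 -0.51621661 -0.89929045]
```

View pics/side9c.png

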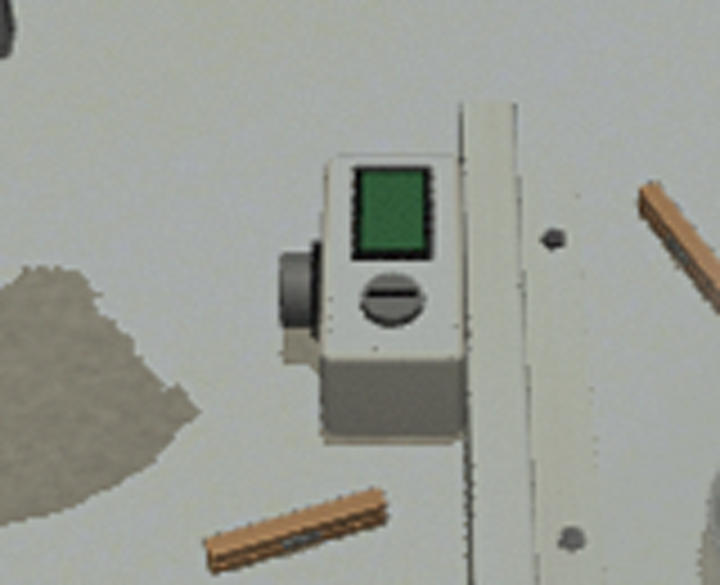

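View pics/scene9.png

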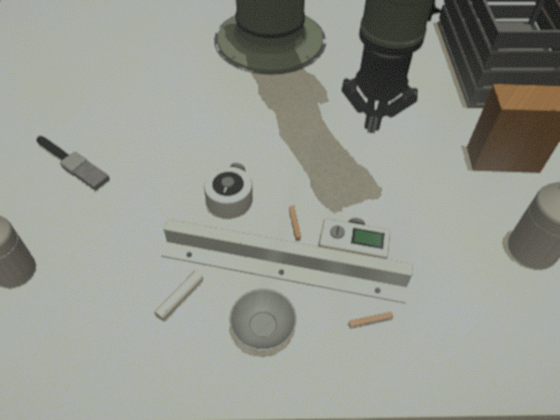

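View pics/scene9c.png

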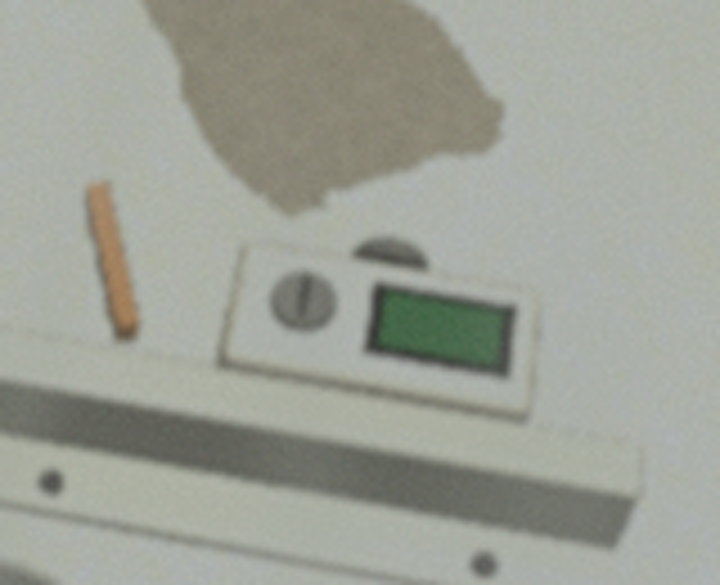

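The box timer sits with its back edge along the fence and the plunger is out (side crop, 280–320). The round timer is still at scene pixel (228,190), as at the start. I'll check squareness with numbers before handing in.

Run:
```python
from h import *
a,b,h=30,60,52
o=[("side",np.array([[-a,b,h],[a,b,h],[a,-b,h],[-a,-b,h],[-a,-b,0],[a,-b,0]])/1e3,un([[330,155],[457,152],[463,357],[320,358],[324,440],[462,438]],200,100,4.5)),
("scene",np.array([[a,-b,h],[a,b,h],[-a,-b,h],[-a,b,h]])/1e3,un([[222,362],[530,412],[245,243],[540,288]],270,165,4.5))]
f=np.array([.6711,.0165,np.radians(-13.22)]);c,s=np.cos(f[2]),np.sin(f[2])
for sel in (["side"],["scene"],["side","scene"]):
    p,r=fit([q for q in o if q[0] in sel],[.65,.14,-.2],["scene","side"]); d=p-f
    print(sel,c*d[0]+s*d[1],-s*d[0]+c*d[1],np.degrees(d[2]),abs(r).max())
A=cv2.imread("pics/scene0.png");B=cv2.imread("pics/scene9.png")
A=cv2.convertScaleAbs(A,alpha=1.5,beta=10); D=cv2.absdiff(A,B)[160:218,200:256]; print("round timer diff mean",D.mean())
print(cv2.phaseCorrelate(A[155:222,195:260,1].astype(float),B[155:222,195:260,1].astype(float)))
```

```text
['side'] -0.042773055836185986 0.11767090298754747 0.20837671155812376 1.5299174787723473
['scene'] -0.038795420422239116 0.11537540448443184 1.3879320222775828 1.0347265895174473
['side', 'scene'] -0.04131647820276268 0.1164539228732845 0.0018393493046920837 2.294211671768494
round timer diff mean 6.751539408866995
((-0.01837076935159132, 0.05024132297652528), 0.9959656023577518)
```

```bash
python3 -c "
from workcell import job; print(job.job_done())"
```

```text
the job is handed in; nothing more can be done
None
```

The box timer's countdown press is done and the job is handed in. I pushed the timer by its plunger with the closed fingers until the fence squared it up. I then held the plunger against its hard stop at about 13–15 N for over 1.6 s, eased off so it sprang out, and backed the arm clear. The clock read about 13 s before handing in.

**Last checks:**
- **Timer position:** fitting both cameras together puts the timer's origin 41.3 mm in front of the fence's origin (42 mm is flush) and 0.0° off square. The single-camera fits disagreed slightly. The side camera gave 42.8 mm and 0.2°, and the scene camera 38.8 mm and 1.4°, which would put it about 3 mm into the fence. I take that as camera and pixel-reading error.
- **Plunger:** the picture shows it sprung out again. I judged "fully in" from the force, which reached about 6 N and then rose sharply with almost no further movement; I had no direct reading of its travel.
- **Round timer:** it has not moved; its image shifted by less than 0.1 pixel.
- **Arm:** the gripper is clear of everything, with force readings at noise level.

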